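# Slide the drip tray home in the coffee machine and start the rinse

## Robot

A 6-joint arm with a two-finger parallel gripper is mounted at the origin on a cart in front of the work surface, level with it; the furniture and walls round the work are solid. World frame = base frame: x ahead of the robot, y to its left, z up, the work surface at z = 0. Lengths are in mm, angles in rad, forces in N, time in s.
With the tool pointing down it reaches from about 350 to 975 mm from the base axis. Payload 7.1 kg.
Tool frame: the origin (TCP) lies at the very end of the fingers, on their centre line; the grasp point (between the pads) lies 19 mm behind it; x points along the fingers, y is the direction in which the jaws open and shut, and the axes are right-handed (so a half turn about x gives the same grasp; the last joint's range is limited). The gripper opens to 88 mm and grips with 3 to 60 N. Pads are 20 mm wide; open, the fingers measure 115 mm over their backs; the gripper's body (75 mm by 178 mm) begins 61 mm behind the grasp point.
Start: joints at [1.165, 0.423, 1.63, -0, 1.089, -0.019], TCP at [235.734, 578.821, 222.675] pointing down, gripper open.
Joint ranges: [-3, 3], [-0.9, 2.11], [0.09, 2.58], [-1.31, 4.45], [0.11, 2.69], [-2.54, 2.54]. Speed limits (rad/s): [2.39, 2.39, 3.01, 3.14, 3.14, 3.14].

## Interface

Orientations are given as a rotation vector (axis times angle).
In Python, from workcell import ctrl gives the robot as it stands. The module is installed in compiled form; this text tells all that it offers.
- The arm moves only by the tool carry_out, never from a script. Its argument "commands" is a list of rows, each a list of 6 numbers: the shift along the tool's x, y, z in m, then the turn, a rotation vector about the tool's x, y, z in degrees. In form: [[tx, ty, tz, rx, ry, rz], ...]. A call has 1 to 8 rows; each row shifts and turns the pose as measured when the row begins, along the tool's axes as they then stand; what a row does not reach is not made up. A row lasts 1/8 s, in which the tool goes at most 62.5 mm and 10.7 degrees, less where a joint would pass 70% of its speed; a pose out of reach is approached as far as the arm can. A call with a gripper value outside its range is refused whole. "grip" is the closure, from 0 (fully open) to 1 (shut), set as the call begins (left out, the last holds). The fingers move at their own pace and stop on an object; the grip force is fixed at half the most. Time passes only in rows, so rows that do not move let the fingers close. It gives the time, the measured TCP pose, the force and the opening at its end, in the units of the state.
- ctrl.get_obs(): the state, without advancing time (a new reading comes with each control period).
- ctrl.get_image(name): name is "side" or "top" or "wrist"; returns a dict with "pixels" (400x640x3 uint8, blue, green, red), "intrinsics" (3x3 intrinsics, pixels), "dist_coeffs" ([k1, k2, p1, p2, k3] as OpenCV has them; the pictures are not rectified), "rvec" (rotation vector, rad) and "tvec" (3), from world to camera coordinates, as OpenCV has them. Camera axes: x right, y down, z forward; pixel columns grow to the right and rows downward; lengths in mm; the calibration is good to about 2 mm. A picture is of the moment at which its call begins. There is no depth.
- ctrl.close_job(): hands the job in, once; it reports no verdict.
The state is a dict: "t": time; "qpos": joint angles; "qvel": joint speeds; "joint_torque": joint torques, N m; "ee_pos": TCP position; "orientation": TCP orientation; "ft_force": force on the tool from outside, world axes, zero at the start; "moment": the same for the moment, N m; "width": finger opening in mm.
Only numpy, scipy, OpenCV 4.12 (cv2) and the standard library are available. Lean on these libraries where they do the work, as an engineer would, in place of code of your own. Each camera call takes 0.05 s, during which the arm holds its last target. There are 200 camera calls.

## Task

The coffee machine's drip tray has been emptied and left on the counter. Without picking it up, push it along the counter with the fingers into the bay between the machine's two low cheeks until it is fully home against the back of the bay, and then, once the tray is in to catch the water, press the blue rinse button right down and let it go. Be gentle with the tray and the machine and leave the crockery and other things on the counter alone.

Things in the scene. Friction and masses are not known exactly. Their poses are not given: they have to be found in the camera images.
- drip_tray: Loose black drip tray with a steel slatted grille, 140 mm deep (its x) by 120 mm wide (its y), flat vertical sides 30 mm high, front wall 34 mm high, 0.25 to 0.5 kg. Origin: centre of its underside. Its x axis points from its front (the side with the steel trim strip, toward the robot) to its back, which goes into the bay first. It slides on the counter.
- machine: Compact grey coffee machine, fixed, 320 mm high. x points into the bay (away from the robot), y to the left. Origin: at counter height on the bay's middle line, at the back stop (the front face of the tower). The bay is open to the front, its floor is the counter, 126 mm wide (y = -63 to 63 mm) between two fixed black cheeks. Tray home: tray origin at x = -70 mm, y = 0, tray front at x = -140 mm.
- left_cheek (a point): Top of the tip of the left cheek's rounded nose. This cheek is 25 mm wide (machine y = 63 to 88 mm), 40 mm high and reaches from the tower out to machine x = -117 mm; nose radius 12 mm.
- right_cheek (a point): Top of the tip of the right cheek's rounded nose. This cheek is 50 mm wide (machine y = -63 to -113 mm), 52 mm high and reaches from the tower out to machine x = -130 mm; nose radius 25 mm. The rinse button stands on it.
- spouts (a point): Lower end of the two coffee spouts under the brew head, 142 mm above the counter. The brew head is 118 mm wide and overhangs the bay from the tower out to machine x = -45 mm.
- rinse (a joint): The blue round rinse button (29 mm across) on top of the right cheek: 0 when out, 0.005 m when pressed fully down; a spring (about 4 N when fully down) pushes it back.
- rinse_top (a point): Centre of the top of the blue rinse button; it is pressed straight down.
- dish_oval: White round dish, 118 mm across, 34 mm high; leave alone. Origin: centre of its underside.
- teaspoon_1: Teaspoon lying on the counter, 132 mm long; leave alone.
- teaspoon_2: Another teaspoon, 132 mm long; leave alone.
- blue_mug: Blue mug, 85 mm across, 96 mm high; leave alone. Origin: centre of its underside.
- creamer: Creamer tin with a blue lid, 55 mm across, 82 mm high; leave alone. Origin: centre of its underside.
- sugar_dispenser: Glass sugar dispenser, 69 mm across, 121 mm high; leave alone. Origin: centre of its underside.
- sugar_bowl: Small glass bowl with sugar cubes, 77 mm across, 54 mm high; leave alone. Origin: centre of its underside.

How it is judged (in metres and radians):
On the way, in this order (a step that is already met when the one before it is completed fails the run):
1. the drip tray is pushed between the cheeks and fully home, square in its bay (x of drip_tray in the frame of machine above -0.074 m and y of drip_tray in the frame of machine between -0.006 and 0.006 m and angle between the x axis of drip_tray and the x axis of machine, either way round below 0.05 rad and height (world z) of drip_tray below 0.004 m), for 0.2 s.
2. with the tray home, the rinse button is pressed right down (all of step 1 and value of joint rinse above 0.004 m).
At the end, for the whole second after the job is handed in: The drip tray lies flat on the counter fully home in the bay: its back within 4 mm of the back stop, within 6 mm of the bay's middle line and square with the machine (0.05 rad), at rest; the rinse button has been pressed (at least 4 of its 5 mm) after that and is out again (all of step 1 and linear speed of drip_tray below 0.01 m/s and value of joint rinse below 0.001 m); the robot touches nothing.
It fails at once if the drip tray is lifted off the counter or tipped up (height (world z) of drip_tray above 0.01 m or angle between drip_tray's own z axis and vertical above 0.1 rad).
It fails at once if the rinse button is pressed while the tray is not home (value of joint rinse above 0.0035 m and x of drip_tray in the frame of machine below -0.078 m).
It fails at once if the tray is rammed or jammed against the machine (over 40 N), or the machine is hit with the arm (over 40 N) (contact force between any of drip_tray, the arm, the fingers and machine above 40 N).
It fails at once if one of the other things on the counter is moved by more than 15 mm (distance of any of dish_oval, teaspoon_1, teaspoon_2, blue_mug, creamer, sugar_dispenser, sugar_bowl from where it was at the start of the episode above 0.015 m).
It also fails if it takes over 72 s, if anything falls off the work surface, if the arm or the gripper's body presses on something with over 40 N, if the wrist force passes 120 N, or if a joint passes its speed limit or range.

## Working session

There is one attempt and no reset: what is moved stays moved. The work goes in short steps, Python scripts to look and compute and a tool call to move; the robot and the scene stay as the last step left them, time stands still between calls to the robot, and variables do not carry over. Pictures are saved under pics/ and viewed, about 8 in all and at most 12, crops included, and the job is handed in when it is done.

Besides the shell and the picture viewer there is one more tool, called after "Call:" as name([rows], argument=value, ...), one row to a line, values as JSON. carry_out: Moves the arm, as the interface text tells. Its arguments: {"type":"object","properties":{"commands":{"type":"array"},"grip":{"type":"number"}},"required":["commands"]}

```bash
mkdir -p pics; cat > h.py <<'E'
import numpy as np, cv2
from workcell import ctrl
def snap(name,fn):
    d=ctrl.get_image(name); cv2.imwrite('pics/'+fn+'.png',d['pixels'])
    np.savez('pics/'+fn+'.npz',**{k:np.array(d[k],float) for k in('intrinsics','dist_coeffs','rvec','tvec')}); return d
def ray(fn,pts,z):
    c=np.load('pics/'+fn+'.npz'); R=cv2.Rodrigues(c['rvec'])[0]; o=-R.T@c['tvec'].ravel()
    u=cv2.undistortPoints(np.array(pts,float).reshape(-1,1,2),c['intrinsics'],c['dist_coeffs']).reshape(-1,2)
    d=np.c_[u,np.ones(len(u))]@R; z=np.broadcast_to(z,len(u))
    return o+d*((z-o[2])/d[:,2])[:,None]
def proj(fn,P):
    c=np.load('pics/'+fn+'.npz'); return cv2.projectPoints(np.array(P,float).reshape(-1,1,3),c['rvec'],c['tvec'],c['intrinsics'],c['dist_coeffs'])[0].reshape(-1,2)
E
python3 - <<'E'
from h import *
for n in('top','side'): snap(n,n+'0')
for n in('top0','side0'):
    c=np.load('pics/'+n+'.npz'); R=cv2.Rodrigues(c['rvec'])[0]; print(n,-R.T@c['tvec'].ravel(),R[2])
o=ctrl.get_obs(); print({k:np.round(v,3) for k,v in o.items()})
E
```

```text
top0 [ 458.22661191   18.09179496 1560.99934956] [ 0.11774743 -0.01202065 -0.99297082]
side0 [  73.36295606  906.04362651 1038.23558903] [ 0.39057054 -0.64440974 -0.65741216]
{'t': np.float64(0.1), 'qpos': array([ 1.165,  0.424,  1.631, -0.   ,  1.089, -0.019]), 'qvel': array([ 0.   , -0.002, -0.003, -0.   ,  0.001,  0.   ]), 'joint_torque': array([-1.0000e-03, -5.4561e+01, -2.7432e+01,  6.5000e-02,  1.9000e-02,
       -0.0000e+00]), 'ee_pos': array([235.534, 578.36 , 221.975]), 'orientation': array([ 0.302,  1.55 , -0.305]), 'ft_force': array([-0.831,  1.68 ,  0.266]), 'moment': array([-0.021,  0.013,  0.017]), 'width': np.float64(87.752)}
```

View pics/top0.png

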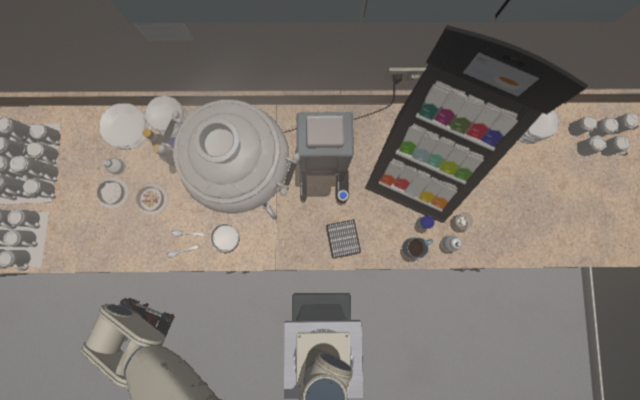

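View pics/side0.png

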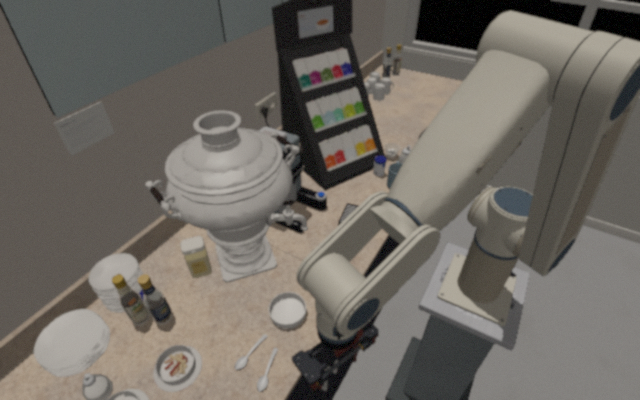

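The top view shows the tray at about (343,239), the machine at (325,145), the right cheek with the blue button at (343,195), and the dish at (225,238). The side view is mostly blocked by the arm and the samovar. I'll enlarge the tray and bay.

```bash
python3 - <<'E'
from h import *
im=cv2.imread('pics/top0.png')[130:265,275:395]
cv2.imwrite('pics/c1.png',cv2.resize(im,None,fx=4.4,fy=4.4,interpolation=cv2.INTER_CUBIC))
print(ray('top0',[(343,196),(343,239)],[58,32]).round(1))
E
```

```text
[[662.  -89.   58. ]
 [486.2 -87.9  32. ]]
```

View pics/c1.png

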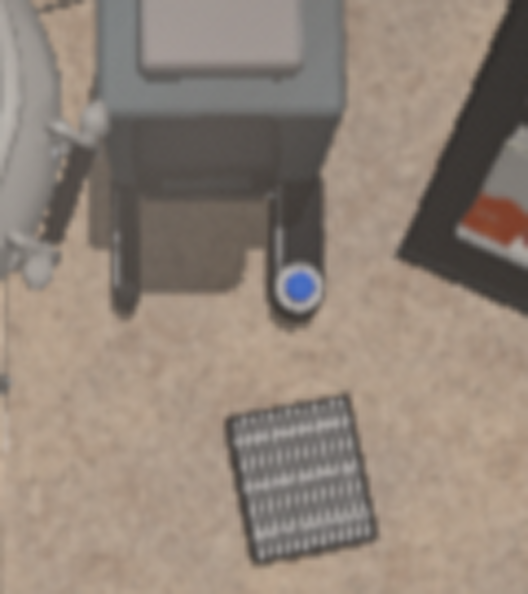

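The crop shows the tray's corners at (228,416), (347,395), (376,540) and (256,562), yawed about 10°. The cheek tips are at about (125,308) and (297,322), and the blue button centre is at (300,287).

```bash
python3 - <<'E'
from h import *
def c(p): return (np.array(p,float)+.5)/4.4-.5+[275,130]
T=ray('top0',c([(228,416),(347,395),(376,540),(256,562)]),[30,30,34,34])
print('tray BL BR FR FL\n',T.round(1),'\nc',T.mean(0).round(1))
for a,b in((0,1),(1,2),(3,2),(0,3)): d=T[b]-T[a]; print(np.hypot(*d[:2]).round(1),np.degrees(np.arctan2(d[1],d[0])).round(1))
print('button',ray('top0',c([(300,287)]),58).round(1))
print('Rtip',ray('top0',c([(297,322)]),52).round(1),'Rsides',ray('top0',c([(268,285),(325,285),(325,185)]),52).round(1))
print('Ltip',ray('top0',c([(125,308)]),40).round(1),'Lsides',ray('top0',c([(113,290),(138,290),(138,195),(111,195)]),40).round(1))
print('head top front',ray('top0',c([(99,112),(341,112)]),320).round(1))
print('tower base stop?',ray('top0',c([(272,190)]),52).round(1))
E
```

```text
tray BL BR FR FL
 [[ 548.3  -20.1   30. ]
 [ 567.1 -133.    30. ]
 [ 430.9 -157.1   34. ]
 [ 411.7  -44.6   34. ]] 
c [489.5 -88.7  32. ]
114.5 -80.5
138.4 -170.0
114.1 -80.3
138.8 -169.8
button [[666.9 -88.2  58. ]]
Rtip [[634.6 -85.3  52. ]] Rsides [[ 669.8  -58.6   52. ]
 [ 669.4 -112.2   52. ]
 [ 765.1 -114.    52. ]]
Ltip [[650.7  76.4  40. ]] Lsides [[668.   87.7  40. ]
 [667.8  64.   40. ]
 [759.2  63.6  40. ]
 [759.4  89.3  40. ]]
head top front [[ 770.    85.4  320. ]
 [ 768.7 -104.2  320. ]]
tower base stop? [[760.7 -63.7  52. ]]
```

```bash
cat >> h.py <<'E'
from scipy.spatial.transform import Rotation as Ro
def need(tgt,jaw=None):
    """shift in tool axes (mm) to world point tgt, and turn about tool x (deg) so jaws lie along world angle jaw(deg)"""
    o=ctrl.get_obs(); R=Ro.from_rotvec(o['orientation']).as_matrix(); p=np.array(o['ee_pos'])
    s=R.T@(np.array(tgt,float)-p)
    print('t %.2f'%o['t'],'p',p.round(1),'q',np.round(o['qpos'],2),'F',np.round(o['ft_force'],1),'w %.0f'%o['width'])
    print('x',R[:,0].round(3),'y',R[:,1].round(3),'z',R[:,2].round(3))
    print('shift',s.round(1))
    if jaw is not None:
        for k in(0,180):
            a=np.radians(jaw+k); y=[np.cos(a),np.sin(a),0]; X=[0,0,-1]; W=np.c_[X,y,np.cross(X,y)]
            print('turn',np.degrees(Ro.from_matrix(R.T@W).as_rotvec()).round(1))
E
python3 -c "
from h import *
need([490,-190,180],0); need([490,-190,180],90)"
```

```text
t 0.10 p [235.5 578.4 222. ] q [ 1.17  0.42  1.63 -0.    1.09 -0.02] F [-0.8  1.7  0.3] w 88
x [-0.001 -0.001 -1.   ] y [ 0.377  0.926 -0.001] z [ 0.926 -0.377 -0.   ]
shift [  42.8 -615.5  525.5]
turn [67.8  0.   0.1]
turn [-1.122e+02 -1.000e-01  1.000e-01]
t 0.10 p [235.5 578.4 222. ] q [ 1.17  0.42  1.63 -0.    1.09 -0.02] F [-0.8  1.7  0.3] w 88
x [-0.001 -0.001 -1.   ] y [ 0.377  0.926 -0.001] z [ 0.926 -0.377 -0.   ]
shift [  42.8 -615.5  525.5]
turn [-22.2  -0.    0.1]
turn [1.578e+02 1.000e-01 0.000e+00]
```

Call:
carry_out([
  [0, -0.0385, 0.033, 0, 0, 0],
  [0, -0.0385, 0.033, 0, 0, 0],
  [0, -0.0385, 0.033, 0, 0, 0],
  [0, -0.0385, 0.033, 0, 0, 0],
  [0, -0.0385, 0.033, 0, 0, 0],
  [0, -0.0385, 0.033, 0, 0, 0],
  [0, -0.0385, 0.033, 0, 0, 0],
  [0, -0.0385, 0.033, 0, 0, 0],
])

```text
t: 1.1
ee_pos: [365.7, 184.5, 220.4]
orientation: [0.296, 1.551, -0.3]
ft_force: [1.1, 0.1, -0.6]
width: 88.2
```

Call:
carry_out([
  [0, -0.0385, 0.033, 0, 0, 0],
  [0, -0.0385, 0.033, 0, 0, 0],
  [0, -0.0385, 0.033, 0, 0, 0],
  [0, -0.0385, 0.033, 0, 0, 0],
  [0, -0.0385, 0.033, 0, 0, 0],
  [0, -0.0385, 0.033, 0, 0, 0],
  [0, -0.0385, 0.033, 0, 0, 0],
  [0, -0.0385, 0.033, 0, 0, 0],
])

```text
t: 2.1
ee_pos: [497.9, -213.2, 220.7]
orientation: [0.298, 1.551, -0.301]
ft_force: [0.5, 0.7, 0.4]
width: 88.0
```

Call:
carry_out([
  [0, 0, 0, 9.7, 0, 0],
  [0, 0, 0, 9.7, 0, 0],
  [0, 0, 0, 9.7, 0, 0],
  [0, 0, 0, 9.7, 0, 0],
  [0, 0, 0, 9.7, 0, 0],
  [0, 0, 0, 9.7, 0, 0],
  [0, 0, 0, 9.7, 0, 0],
])

```text
t: 2.98
ee_pos: [496.9, -217.0, 217.8]
orientation: [1.235, 1.194, -1.242]
ft_force: [0.0, -0.5, -1.2]
width: 87.9
```

```bash
python3 -c "
from h import *
need([488,-195,60],0); snap('wrist','w1')"
```

```text
t 2.98 p [ 496.9 -217.   217.8] q [-0.43  0.31  1.81 -0.    1.02 -0.39] F [ 0.  -0.5 -1.2] w 88
x [-0.005  0.    -1.   ] y [ 0.999 -0.039 -0.005] z [-0.039 -0.999  0.   ]
shift [157.8  -8.9 -21.7]
turn [-2.2  0.   0.3]
turn [177.8   0.5  -0. ]
```

View pics/w1.png

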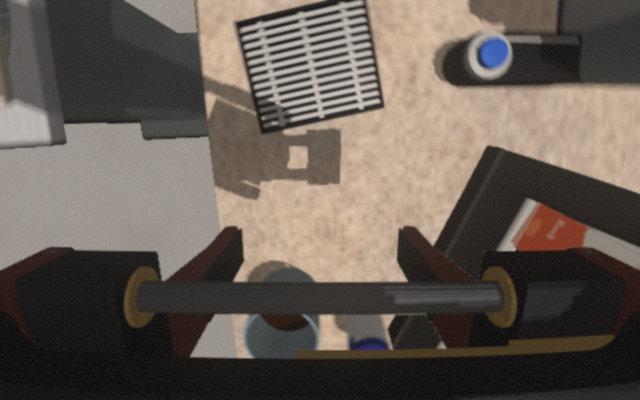

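The wrist view (right is +x, up is +y) shows the tray corners at (237,22), (365,0), (382,105) and (263,131), and the button at (490,52). The shelf corner at (490,150) is close on the right, and the mug and creamer are below.

```bash
python3 - <<'E'
from h import *
print('tray FL,BR,FR',ray('w1',[(237,22),(382,105),(263,131)],[34,30,34]).round(1).tolist())
print('button',ray('w1',[(492,50)],58).round(1),'Rtip',ray('w1',[(446,60)],52).round(1),'inner/outer',ray('w1',[(540,36),(540,84)],52).round(1).tolist())
print('shelf',ray('w1',[(490,150),(440,245),(490,150)],[0,0,50]).round(1).tolist())
print('mug top',ray('w1',[(282,335)],96).round(1))
print('mugtop t', ray('top0',[(416,248),(428,222)],[96,82]).round(1).tolist())
E
```

```text
tray FL,BR,FR [[416.9, -43.4, 34.0], [567.5, -133.2, 30.0], [435.6, -155.9, 34.0]]
button [[672.  -84.4  58. ]] Rtip [[628.1 -92.1  52. ]] inner/outer [[725.4, -69.6, 52.0], [729.6, -116.7, 52.0]]
shelf [[709.1, -189.3, 0.0], [652.6, -313.5, 0.0], [681.6, -184.2, 50.0]]
mug top [[ 449. -371.   96.]]
mugtop t [[446.8, -372.0, 96.0], [550.2, -428.4, 82.0]]
```

Call:
carry_out([
  [0, 0, -0.012, -2.2, 0, 0.3],
  [0, 0, -0.012, 0, 0, 0],
  [0.04, 0, 0, 0, 0, 0],
  [0.04, 0, 0, 0, 0, 0],
  [0.04, 0, 0, 0, 0, 0],
  [0.04, 0, 0, 0, 0, 0],
  [0.03, 0, 0, 0, 0, 0],
  [0, 0, 0, 0, 0, 0],
])

```text
t: 4.03
ee_pos: [499.2, -186.7, 24.1]
orientation: [1.197, 1.215, -1.194]
ft_force: [-0.2, -1.1, 0.4]
width: 87.9
```

```bash
python3 -c "
from h import *
need([495,-72,14],0)"
```

```text
t 4.03 p [ 499.2 -186.7   24.1] q [-0.38  0.6   1.93  0.    0.6  -0.4 ] F [-0.2 -1.1  0.4] w 88
x [ 0.003 -0.001 -1.   ] y [1.    0.018 0.003] z [ 0.018 -1.     0.001]
shift [  10.    -2.2 -114.8]
turn [ 1.   0.  -0.2]
turn [-1.79e+02  3.00e-01  1.00e-01]
```

Call:
carry_out([
  [0.01, 0, 0, 1, 0, 0],
  [0, 0, -0.012, 0, 0, 0],
  [0, 0, -0.01, 0, 0, 0],
  [0, 0, -0.008, 0, 0, 0],
  [0, 0, -0.008, 0, 0, 0],
  [0, 0, -0.008, 0, 0, 0],
  [0, 0, -0.008, 0, 0, 0],
  [0, 0, 0, 0, 0, 0],
])

```text
t: 5.03
ee_pos: [501.4, -128.9, 17.5]
orientation: [1.209, 1.202, -1.202]
ft_force: [0.4, 0.7, -0.1]
width: 87.8
```

Call:
carry_out([
  [0, 0, -0.008, 0, 0, 0],
  [0, 0, -0.008, 0, 0, 0],
  [0, 0, -0.008, 0, 0, 0],
  [0, 0, -0.008, 0, 0, 0],
  [0, 0, -0.008, 0, 0, 0],
  [0, 0, -0.008, 0, 0, 0],
  [0, 0, 0, 0, 0, 0],
])

```text
t: 5.9
ee_pos: [501.9, -77.8, 17.5]
orientation: [1.21, 1.2, -1.202]
ft_force: [-0.3, -1.0, 0.0]
width: 87.8
```

```bash
python3 -c "
from h import *
need([495,-72,12],0); snap('top','t2'); snap('wrist','w2'); 
a=cv2.imread('pics/w2.png');b=cv2.resize(cv2.imread('pics/t2.png')[130:265,275:395],None,fx=2.96,fy=2.96,interpolation=cv2.INTER_CUBIC);h=400
b=b[:400];cv2.imwrite('pics/m2.png',np.hstack([a[:, :440],np.pad(b,((0,400-len(b)),(0,0),(0,0)))]))"
```

```text
t 5.90 p [501.9 -77.8  17.5] q [-0.18  0.59  1.99 -0.    0.55 -0.18] F [-0.3 -1.   0. ] w 88
x [ 0.01  -0.003 -1.   ] y [1.    0.002 0.01 ] z [ 0.002 -1.     0.003]
shift [ 5.5 -7.  -5.9]
turn [ 0.1  0.2 -0.6]
turn [-179.9    0.9    0.3]
```

View pics/m2.png

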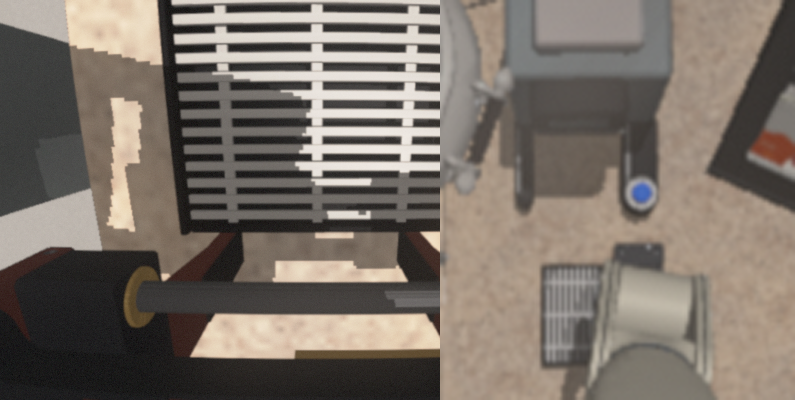

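The tray now sits square on both fingers. In the wrist part of the montage its front right corner is at (184,233) and the right edge is horizontal. In the top part its left edge is at column 541.

```bash
python3 - <<'E'
from h import *
print('w FR,right edge',ray('w2',[(184,233),(430,232)],[34,30]).round(1).tolist())
c=lambda p:(np.array(p,float)-[440,0]+.5)/2.96-.5+[275,130]
print('t BL FL',ray('t2',c([(542,266),(541,365)]),[30,34]).round(1).tolist())
print('button',ray('t2',c([(640,193)]),58).round(1))
E
```

```text
w FR,right edge [[433.0, -64.8, 34.0], [559.2, -66.0, 30.0]]
t BL FL [[568.2, 51.7, 30.0], [430.4, 53.8, 34.0]]
button [[666.8 -85.9  58. ]]
```

Call:
carry_out([
  [0, 0, -0.005, 0, 0, 0],
  [0, 0, -0.004, 0, 0, 0],
  [0, 0, 0, 0, 0, 0],
])

```text
t: 6.38
ee_pos: [502.0, -69.2, 17.5]
orientation: [1.21, 1.2, -1.202]
ft_force: [0.6, 0.6, -0.4]
width: 87.8
```

```bash
python3 -c "
from h import *
need([502,-69,17])
c=np.load('pics/w2.npz');R=cv2.Rodrigues(c['rvec'])[0];print('cam-tcp',(-R.T@c['tvec'].ravel()-[501.9,-77.8,17.5]).round(0),R[2].round(2))"
```

```text
t 6.38 p [502.  -69.2  17.5] q [-0.16  0.59  2.   -0.    0.54 -0.16] F [ 0.6  0.6 -0.4] w 88
x [ 0.01  -0.004 -1.   ] y [1.    0.001 0.01 ] z [ 0.001 -1.     0.004]
shift [ 0.5 -0.  -0.2]
cam-tcp [ -2.  67. 162.] [ 0.01 -0.25 -0.97]
```

Call:
carry_out([
  [0, 0, 0.015, 0, 0, 0],
  [0, 0, 0.015, 0, 0, 0],
  [-0.045, 0, 0, 0, 0, 0],
  [-0.045, 0, 0, 0, 0, 0],
  [0, 0, 0, 10, 0, 0],
  [0, 0, 0, 10, 0, 0],
  [0, 0, 0, 10, 0, 0],
  [0, 0, 0, 10, 0, 0],
])

```text
t: 7.38
ee_pos: [500.6, -107.5, 110.5]
orientation: [1.725, 0.767, -1.71]
ft_force: [0.6, -0.1, 0.3]
width: 87.9
```

Call:
carry_out([
  [0, 0, 0, 10, 0, 0],
  [0, 0, 0, 10, 0, 0],
  [0, 0, 0, 10, 0, 0],
  [0, 0, 0, 10, 0, 0],
  [0, 0, 0, 10, 0, 0],
  [0, 0, 0, 0, 0, 0],
])

```text
t: 8.12
ee_pos: [499.6, -114.2, 110.5]
orientation: [-2.202, 0.069, 2.181]
ft_force: [0.0, 1.1, -0.6]
width: 87.8
```

```bash
python3 -c "
from h import *
need([390,1,110],-90)"
```

```text
t 8.12 p [ 499.6 -114.2  110.5] q [-0.25  0.42  1.96 -0.    0.75  1.38] F [ 0.   1.1 -0.6] w 88
x [ 0.01  -0.003 -1.   ] y [-0.061 -0.998  0.002] z [-0.998  0.061 -0.01 ]
shift [  -0.8 -108.3  116.4]
turn [-3.5 -0.6 -0.1]
turn [176.5  -0.2   0.9]
```

Call:
carry_out([
  [0, -0.036, 0.039, -3.5, -0.6, 0],
  [0, -0.036, 0.039, 0, 0, 0],
  [0, -0.036, 0.039, 0, 0, 0],
  [0, 0, 0, 0, 0, 0],
])

```text
t: 8.62
ee_pos: [381.9, -4.6, 109.7]
orientation: [2.213, 0.014, -2.212]
ft_force: [1.2, 0.1, 0.3]
width: 88.0
```

```bash
python3 -c "
from h import *
need([395,1,17],-90); snap('wrist','w3')"
```

```text
t 8.62 p [381.9  -4.6 109.7] q [-0.04  0.28  2.22 -0.    0.64  1.52] F [1.2 0.1 0.3] w 88
x [ 0.    -0.003 -1.   ] y [ 0.015 -1.     0.003] z [-1.    -0.015 -0.   ]
shift [ 92.7  -5.7 -13.2]
turn [ 0.9 -0.  -0.2]
turn [-179.1    0.2   -0. ]
```

View pics/w3.png

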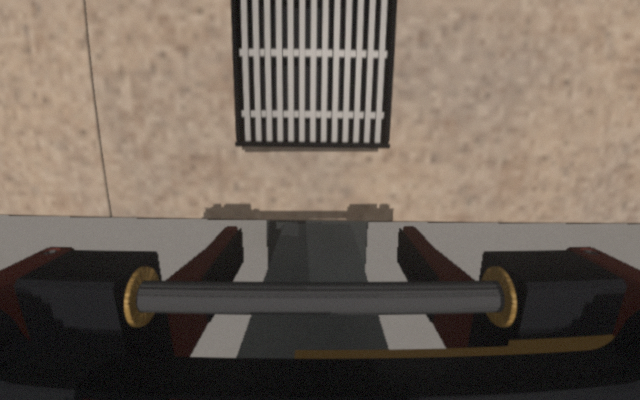

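The wrist view shows the tray's front edge from (236,146) to (390,148), square to the gripper, with the counter edge at row 218.

```bash
python3 - <<'E'
from h import *
print(ray('w3',[(236,145),(390,147),(233,5),(396,5),(300,218)],[34,34,30,30,0]).round(1).tolist())
E
```

```text
[[431.8, 60.4, 34.0], [431.9, -57.9, 34.0], [531.6, 59.8, 30.0], [533.2, -57.2, 30.0], [363.2, 13.3, 0.0]]
```

Call:
carry_out([
  [0, -0.006, -0.011, 0.9, 0, 0],
  [0.035, 0, 0, 0, 0, 0],
  [0.035, 0, 0, 0, 0, 0],
  [0.022, 0, 0, 0, 0, 0],
  [0, 0, 0, 0, 0, 0],
])

```text
t: 9.3
ee_pos: [409.8, -1.9, 16.4]
orientation: [2.24, -0.008, -2.203]
ft_force: [-0.2, -0.4, 0.2]
width: 87.8
```

```bash
python3 -c "
from h import *
need([520,1,15],-90)"
```

```text
t 9.30 p [409.8  -1.9  16.4] q [-0.03  0.52  2.21 -0.01  0.4   1.55] F [-0.2 -0.4  0.2] w 88
x [ 0.017 -0.004 -1.   ] y [-0.003 -1.     0.003] z [-1.     0.003 -0.017]
shift [   3.2   -3.3 -110.2]
turn [-0.2 -1.  -0.2]
turn [179.8  -0.3   1.5]
```

Call:
carry_out([
  [0, -0.003, 0, 0, -1, 0],
  [0, 0, -0.008, 0, 0, 0],
  [0, 0, -0.008, 0, 0, 0],
  [0, 0, -0.008, 0, 0, 0],
  [0, 0, -0.008, 0, 0, 0],
  [0, 0, -0.008, 0, 0, 0],
  [0, 0, -0.008, 0, 0, 0],
  [0, 0, 0, 0, 0, 0],
])

```text
t: 10.3
ee_pos: [463.2, 0.7, 18.6]
orientation: [-2.222, 0.008, 2.221]
ft_force: [0.2, 0.2, -0.1]
width: 88.0
```

```bash
python3 -c "
from h import *
need([520,1,15],-90);snap('wrist','w4'); snap('top','t4')
a=cv2.imread('pics/w4.png')[:200];b=cv2.resize(cv2.imread('pics/t4.png')[150:250,280:380],None,fx=4,fy=4,interpolation=cv2.INTER_CUBIC)
cv2.imwrite('pics/m4.png',np.vstack([a,np.pad(b,((0,0),(0,240),(0,0)))]))"
```

```text
t 10.30 p [463.2   0.7  18.6] q [-0.02  0.56  2.08 -0.01  0.5   1.56] F [ 0.2  0.2 -0.1] w 88
x [ 0.    -0.004 -1.   ] y [-0.004 -1.     0.004] z [-1.     0.004 -0.   ]
shift [  3.7  -0.5 -56.8]
turn [-0.2 -0.  -0.2]
turn [179.8  -0.3   0. ]
```

View pics/m4.png

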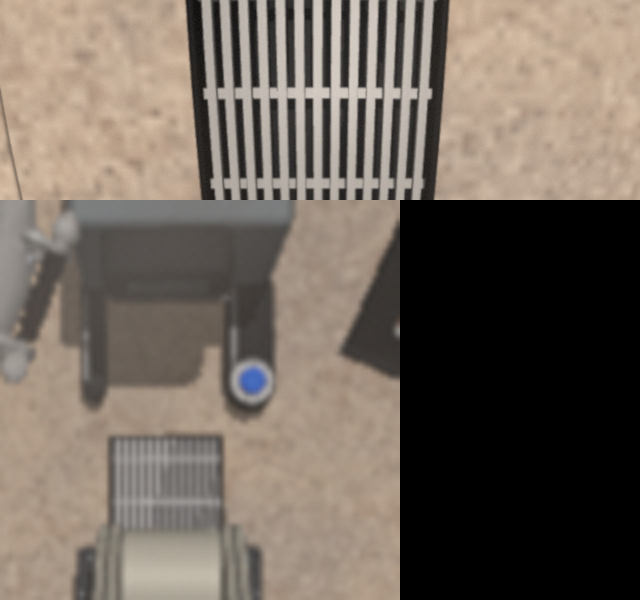

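In the top part the tray's back edge runs from (109,437) to (222,437), and the bay's inner edges are at about columns 104 and 226. The tray looks centred, so I'll check it numerically.

```bash
python3 - <<'E'
from h import *
c=lambda p:(np.array(p,float)-[0,200]+.5)/4-.5+[280,150]
print(ray('t4',c([(109,437),(222,437),(104,375),(226,375),(82,375),(273,375),(252,381),(93,403),(250,412)]),[30,30,40,52,40,52,58,40,52]).round(1).tolist())
E
```

```text
[[612.8, 60.8, 30.0], [611.8, -57.2, 30.0], [676.8, 65.4, 40.0], [674.1, -61.1, 52.0], [677.0, 88.4, 40.0], [673.7, -109.8, 52.0], [666.7, -87.5, 58.0], [647.5, 77.0, 40.0], [635.3, -85.4, 52.0]]
```

Call:
carry_out([
  [0.002, -0.001, -0.008, 0, 0, 0],
  [0, 0, -0.008, 0, 0, 0],
  [0, 0, -0.008, 0, 0, 0],
  [0, 0, -0.008, 0, 0, 0],
  [0, 0, -0.007, 0, 0, 0],
])

```text
t: 11.02
ee_pos: [494.0, 1.9, 15.3]
orientation: [-2.202, 0.008, 2.241]
ft_force: [-6.2, 0.7, 4.4]
width: 87.3
```

Call:
carry_out([
  [0, 0, -0.007, 0, 0, 0],
  [0, 0, -0.007, 0, 0, 0],
  [0, 0, -0.007, 0, 0, 0],
  [0, 0, -0.007, 0, 0, 0],
])

```text
t: 11.52
ee_pos: [515.9, 2.0, 13.8]
orientation: [-2.185, 0.008, 2.257]
ft_force: [-6.0, -0.3, 4.0]
width: 87.3
```

```bash
python3 -c "
from h import *
need([616,2,17],-90)"
```

```text
t 11.53 p [515.9   2.   13.8] q [-0.02  0.62  1.95 -0.01  0.61  1.56] F [-6.  -0.3  4. ] w 87
x [-0.032 -0.003 -0.999] y [-0.004 -1.     0.003] z [-0.999  0.004  0.032]
shift [  -6.4   -0.3 -100. ]
turn [-0.2  1.8 -0.2]
turn [179.8  -0.3  -2.9]
```

Call:
carry_out([
  [-0.002, 0, -0.007, 0, 0.8, 0],
  [-0.001, 0, -0.007, 0, 0.8, 0],
  [0, 0, -0.007, 0, 0.5, 0],
  [0, 0, -0.007, 0, 0.4, 0],
  [0, 0, -0.007, 0, 0.4, 0],
  [0, 0, -0.007, 0, 0.4, 0],
])

```text
t: 12.28
ee_pos: [559.5, 2.0, 16.0]
orientation: [-2.251, 0.008, 2.191]
ft_force: [-1.7, -0.4, -1.0]
width: 87.7
```

Call:
carry_out([
  [0, 0, -0.007, 0, 0.4, 0],
  [0, 0, -0.007, 0, 0.4, 0],
  [0, 0, -0.007, 0, 0.4, 0],
])

```text
t: 12.65
ee_pos: [582.1, 1.9, 16.7]
orientation: [-2.276, 0.008, 2.166]
ft_force: [-2.4, 0.1, -1.6]
width: 87.6
```

```bash
python3 -c "
from h import *
need([616,2,17],-90)"
```

```text
t 12.65 p [582.1   1.9  16.7] q [-0.02  0.65  1.85 -0.    0.59  1.56] F [-2.4  0.1 -1.6] w 88
x [ 0.049 -0.003 -0.999] y [-0.004 -1.     0.003] z [-0.999  0.004 -0.049]
shift [  1.4  -0.3 -33.8]
turn [-0.2 -2.8 -0.2]
turn [179.7  -0.3   4.4]
```

Call:
carry_out([
  [0, 0, -0.006, 0, -1, 0],
  [0, 0, -0.006, 0, -1, 0],
  [0, 0, -0.005, 0, -0.6, 0],
  [0, 0, -0.003, 0, 0, 0],
])

```text
t: 13.15
ee_pos: [603.6, 1.8, 17.5]
orientation: [-2.222, 0.008, 2.221]
ft_force: [-5.2, 0.4, 4.8]
width: 87.7
```

```bash
python3 -c "
from h import *
need([616,2,17],-90); snap('wrist','w5')"
```

```text
t 13.15 p [603.6   1.8  17.5] q [-0.02  0.68  1.77 -0.01  0.69  1.56] F [-5.2  0.4  4.8] w 88
x [ 0.    -0.003 -1.   ] y [-0.004 -1.     0.003] z [-1.     0.004 -0.   ]
shift [  0.5  -0.3 -12.4]
turn [-0.2 -0.  -0.2]
turn [179.8  -0.3   0. ]
```

View pics/w5.png

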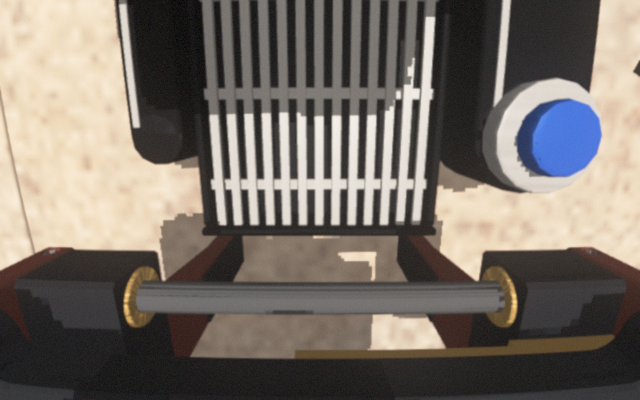

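The tray is in the bay and square, with its front edge at row 231 and the fingers level on it. I'll make the last millimetres in small steps and watch the force.

Call:
carry_out([
  [0, 0, -0.003, 0, 0, 0],
  [0, 0, -0.003, 0, 0, 0],
  [0, 0, -0.002, 0, 0, 0],
])

```text
t: 13.58
ee_pos: [611.1, 1.8, 17.5]
orientation: [-2.22, 0.008, 2.222]
ft_force: [-3.5, -0.3, 1.2]
width: 88.0
```

Call:
carry_out([
  [0, 0, -0.002, 0, 0, 0],
  [0, 0, -0.002, 0, 0, 0],
])

```text
t: 13.82
ee_pos: [615.1, 1.8, 17.5]
orientation: [-2.22, 0.008, 2.223]
ft_force: [-3.8, 0.1, 1.9]
width: 87.6
```

Call:
carry_out([
  [0, 0, -0.002, 0, 0, 0],
])

```text
t: 13.95
ee_pos: [617.2, 1.8, 17.5]
orientation: [-2.22, 0.008, 2.223]
ft_force: [-2.9, 0.4, 1.2]
width: 87.5
```

Call:
carry_out([
  [0, 0, -0.002, 0, 0, 0],
])

```text
t: 14.08
ee_pos: [618.4, 1.7, 17.5]
orientation: [-2.217, 0.008, 2.225]
ft_force: [-10.5, 0.2, 7.9]
width: 87.8
```

Call:
carry_out([
  [0, 0, -0.0015, 0, 0, 0],
])

```text
t: 14.2
ee_pos: [618.3, 1.7, 17.5]
orientation: [-2.213, 0.008, 2.229]
ft_force: [-10.2, -0.2, 9.5]
width: 87.5
```

Call:
carry_out([
  [0, 0, -0.0015, 0, 0, 0],
])

```text
t: 14.32
ee_pos: [618.2, 1.7, 17.6]
orientation: [-2.21, 0.007, 2.233]
ft_force: [-9.0, -0.5, 7.5]
width: 88.0
```

Call:
carry_out([
  [0, 0, -0.003, 0, 0.3, 0],
  [0, 0, -0.003, 0, 0.3, 0],
])

```text
t: 14.58
ee_pos: [618.3, 1.8, 17.4]
orientation: [-2.207, 0.007, 2.235]
ft_force: [-14.8, -0.8, 12.5]
width: 88.1
```

Call:
carry_out([
  [0, 0, 0.004, 0, 0, 0],
  [0, 0, 0.01, 0, 0, 0],
  [0, 0, 0.015, 0, 0, 0],
  [-0.04, 0, 0, 0, 0, 0],
  [-0.04, 0, 0, 0, 0, 0],
  [-0.03, 0, 0, 0, 0, 0],
  [0, 0, 0, 0, 0, 0],
])

```text
t: 15.45
ee_pos: [588.5, 2.2, 130.4]
orientation: [-2.213, 0.007, 2.229]
ft_force: [-0.2, -0.5, -0.6]
width: 87.7
```

```bash
python3 -c "
from h import *
need([668,-87,110],-90); snap('wrist','w6')"
```

```text
t 15.45 p [588.5   2.2 130.4] q [-0.01  0.49  1.77 -0.    0.89  1.56] F [-0.2 -0.5 -0.6] w 88
x [-0.007 -0.003 -1.   ] y [-0.003 -1.     0.003] z [-1.     0.004  0.007]
shift [ 20.1  88.8 -79.9]
turn [-0.2  0.4 -0.2]
turn [179.8  -0.3  -0.6]
```

View pics/w6.png

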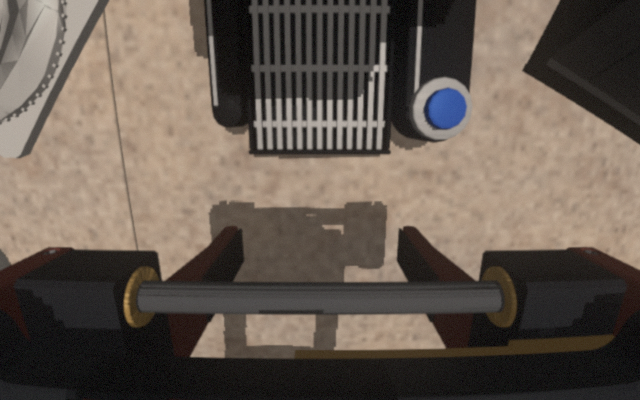

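The wrist view shows the tray between the cheeks with its front corners at (250,152) and (390,152). The right nose tip is at about (430,140) and the button's blue centre at (446,108).

```bash
python3 - <<'E'
from h import *
print('front',ray('w6',[(250,152),(390,152)],34).round(1).tolist(),'Rtip',ray('w6',[(425,139)],52).round(1),'Ltip',ray('w6',[(229,126)],40).round(1))
for z in(58,64,70): print('btn',z,ray('w6',[(446,108)],z).round(1),ray('top0',[(342.7,194.7)],z).round(1))
E
```

```text
front [[631.7, 60.3, 34.0], [631.2, -56.9, 34.0]] Rtip [[643.  -79.6  52. ]] Ltip [[653.2  74.7  40. ]]
btn 58 [[666.1 -91.8  58. ]] [[667.5 -87.9  58. ]]
btn 64 [[665.9 -89.3  64. ]] [[666.6 -87.4  64. ]]
btn 70 [[665.6 -86.9  70. ]] [[665.8 -87.   70. ]]
```

```bash
python3 - <<'E'
from h import *
for z in(0,20,50,100): print(z,ray('w6',[(525,70)],z).round(0),ray('top0',[(366.5,187)],z).round(0))
need([661,-84,110],-95)
E
```

```text
0 [[ 704. -187.   -0.]] [[ 708. -195.    0.]]
20 [[ 700. -174.   20.]] [[ 705. -192.   20.]]
50 [[ 696. -155.   50.]] [[ 700. -188.   50.]]
100 [[ 688. -122.  100.]] [[ 692. -181.  100.]]
t 15.50 p [587.5   2.2 129. ] q [-0.01  0.49  1.77 -0.    0.89  1.56] F [ 0.2 -0.1 -0.7] w 88
x [-0.01  -0.003 -1.   ] y [-0.003 -1.     0.003] z [-1.     0.003  0.01 ]
shift [ 18.6  85.9 -74. ]
turn [ 4.8  0.5 -0.2]
turn [-175.2    0.3    0.8]
```

Call:
carry_out([
  [0, 0.043, -0.018, 2.5, 0.4, -0.2],
  [0, 0.043, -0.018, 2.5, 0, 0],
  [0, 0, 0, 0, 0, 0],
  [0, 0, 0, 0, 0, 0],
  [0, 0, 0, 0, 0, 0],
], grip=1)

```text
t: 16.12
ee_pos: [616.7, -84.4, 121.6]
orientation: [-2.161, 0.097, 2.187]
ft_force: [-0.8, 0.2, -0.1]
width: 40.8
```

```bash
python3 - <<'E'
from h import *
need([661,-85,85],-95)
E
```

```text
t 16.12 p [616.7 -84.4 121.6] q [-0.16  0.55  1.69  0.    0.91  1.51] F [-0.8  0.2 -0.1] w 41
x [-0.012  0.002 -1.   ] y [-0.091 -0.996 -0.001] z [-0.996  0.091  0.012]
shift [ 36.   -3.4 -44.6]
turn [-0.2  0.7  0.1]
turn [ 1.798e+02  1.000e-01 -1.100e+00]
```

Call:
carry_out([
  [0, -0.001, -0.022, 0, 0.7, 0],
  [0, -0.001, -0.022, 0, 0, 0],
  [0, 0, 0, 0, 0, 0],
  [0.015, 0, 0, 0, 0, 0],
  [0.01, 0, 0, 0, 0, 0],
  [0, 0, 0, 0, 0, 0],
])

```text
t: 16.88
ee_pos: [656.5, -81.6, 92.2]
orientation: [-2.17, 0.091, 2.184]
ft_force: [-0.4, 0.1, 0.2]
width: 0.3
```

```bash
python3 - <<'E'
from h import *
need([663,-86,75],-95); snap('wrist','w7')
E
```

```text
t 16.88 p [656.5 -81.6  92.2] q [-0.14  0.63  1.61  0.    0.9   1.51] F [-0.4  0.1  0.2] w 0
x [-0.006  0.002 -1.   ] y [-0.085 -0.996 -0.002] z [-0.996  0.085  0.006]
shift [17.2  3.8 -7. ]
turn [0.1 0.4 0.1]
turn [-1.799e+02 -1.000e-01  6.000e-01]
```

View pics/w7.png

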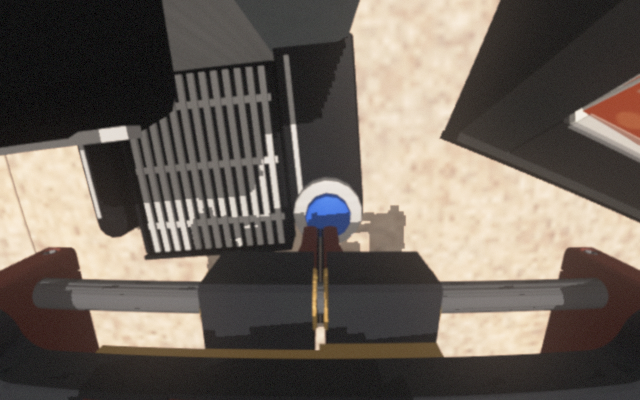

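The closed fingertips are just in front of the button, whose centre is at (329,214), and the shelf is clear. I'll step over the button and press down slowly.

Call:
carry_out([
  [0, 0.004, -0.008, 0, 0.4, 0],
  [0.006, 0, 0, 0, 0, 0],
  [0.006, 0, 0, 0, 0, 0],
])

```text
t: 17.3
ee_pos: [665.7, -87.1, 81.1]
orientation: [-2.181, 0.092, 2.173]
ft_force: [-0.3, 0.1, -0.7]
width: 0.5
```

Call:
carry_out([
  [0.004, 0, 0, 0, 0, 0],
  [0.003, 0, 0, 0, 0, 0],
])

```text
t: 17.55
ee_pos: [665.4, -87.1, 73.2]
orientation: [-2.18, 0.092, 2.173]
ft_force: [-0.6, 0.1, 1.6]
width: 0.6
```

Call:
carry_out([
  [0.003, 0, 0, 0, 0, 0],
  [0.002, 0, 0, 0, 0, 0],
])

```text
t: 17.8
ee_pos: [665.5, -87.1, 68.3]
orientation: [-2.18, 0.092, 2.173]
ft_force: [-1.8, -0.5, 9.3]
width: 0.5
```

Call:
carry_out([
  [0.0015, 0, 0, 0, 0, 0],
  [0.0015, 0, 0, 0, 0, 0],
])

```text
t: 18.05
ee_pos: [665.5, -87.1, 68.2]
orientation: [-2.18, 0.092, 2.174]
ft_force: [-5.6, 0.6, 15.5]
width: 0.7
```

Call:
carry_out([
  [-0.01, 0, 0, 0, 0, 0],
  [-0.02, 0, 0, 0, 0, 0],
  [-0.02, 0, 0, 0, 0, 0],
  [0, 0, 0.03, 0, 0, 0],
  [0, 0, 0.04, 0, 0, 0],
  [-0.02, 0, 0.03, 0, 0, 0],
  [0, 0, 0, 0, 0, 0],
  [0, 0, 0, 0, 0, 0],
])

```text
t: 19.05
ee_pos: [566.8, -78.8, 146.9]
orientation: [-2.191, 0.093, 2.164]
ft_force: [1.2, 0.6, 0.1]
width: 0.4
```

```bash
python3 - <<'E'
from h import *
need([663,-86,75],-95); snap('wrist','w8'); snap('top','t8')
a=cv2.imread('pics/w8.png')[:240]; b=cv2.resize(cv2.imread('pics/t8.png')[130:265,190:450],(640,332),interpolation=cv2.INTER_CUBIC)
cv2.imwrite('pics/m8.png',np.vstack([a,b]))
E
```

```text
t 19.05 p [566.8 -78.8 146.9] q [-0.16  0.44  1.81  0.    0.88  1.5 ] F [1.2 0.6 0.1] w 0
x [ 0.013 -0.    -1.   ] y [-0.085 -0.996 -0.001] z [-0.996  0.085 -0.013]
shift [ 73.1  -1.  -95.5]
turn [ 0.1 -0.7  0. ]
turn [-1.799e+02 -1.000e-01 -1.100e+00]
```

View pics/m8.png

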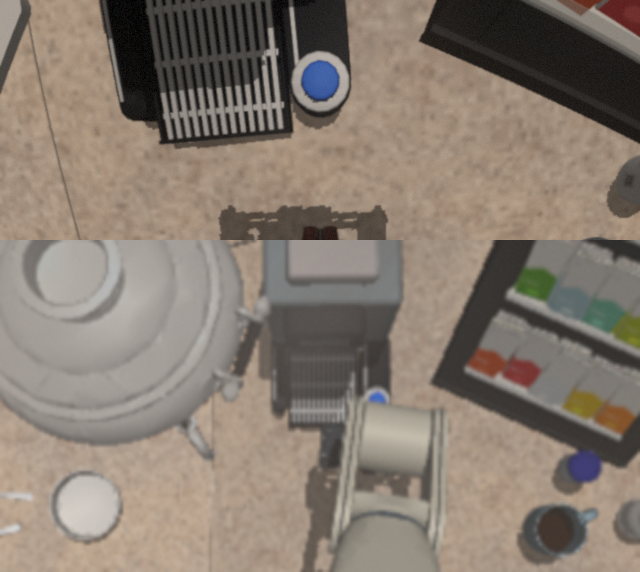

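```bash
python3 - <<'E'
from h import *
print('front',ray('w8',[(162,142),(291,131)],34).round(1).tolist(),'Ltip',ray('w8',[(137,119)],40).round(1).tolist(),'Rtip',ray('w8',[(320,115)],52).round(1).tolist())
d=lambda p:(np.array(p,float)-[0,240]+.5)*[260/640,135/332]-.5+[190,130]
print('top front',ray('t8',d([(291,426),(335,425)]),34).round(1).tolist(),'Ltip',ray('t8',d([(280,410)]),40).round(1).tolist())
E
```

```text
front [[631.8, 58.3, 34.0], [630.5, -58.6, 34.0]] Ltip [[653.6, 73.9, 40.0]] Rtip [[641.2, -85.1, 52.0]]
top front [[627.2, 56.3, 34.0], [628.3, -18.3, 34.0]] Ltip [[654.0, 74.6, 40.0]]
```

```bash
python3 -c "
from h import *
print(ctrl.close_job())"
```

```text
the job is handed in; nothing more can be done
None
```

I pushed the tray home into the bay, pressed the rinse button right down and let it go, then handed the job in at about 19 s of the 72 s allowed. `close_job` reports no verdict, so the success criteria are judged only from my own measurements.

- **Getting it square:** I pushed the tray's right side with both open fingers, which lined it up with the bay. I then pushed its front until it stopped against the back at TCP x of about 618 mm, with about 15 N on the fingers.
- **Tray position:** The last wrist picture puts the tray front 22 mm in front of the left cheek's tip (23 expected) and 11 mm in front of the right one (10 expected). The tray centre is at y ≈ 0 mm and the bay's middle line at about 2 mm, with the tray square to within about 0.01 rad.
- **Button:** I pressed with the closed fingers. It met resistance at about z = 73 mm and stopped at 68.2 mm under 15 N, which matches its full 5 mm of travel. After release it looked out again, judged from the picture only.
- **Other things:** The arm was clear of everything, with about zero force on the tool. The dish, mug, creamer and spoons looked unmoved in the top view, but I did not measure them.
- **Disagreement:** The top and wrist cameras differed by 2 to 5 mm on absolute positions. I relied on the contact stop and on distances within one picture.

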